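# Set and lock the loco traverser and run the yellow diesel onto the pit road

## Robot

A 6-joint arm with a two-finger parallel gripper is mounted at the origin on the work surface. World frame = base frame: x ahead of the robot, y to its left, z up, the work surface at z = 0. Lengths are in mm, angles in rad, forces in N, time in s.
With the tool pointing down it reaches from about 300 to 775 mm from the base axis. Payload 14.6 kg.
Tool frame: the origin (TCP) lies between the finger pads; the fingertips stand 25 mm ahead of it and the grasp point (between the pads) lies 6 mm ahead of it; z points along the fingers, y is the line along which they close (so a half turn about z gives the same grasp; the last joint's range is limited). The gripper opens to 94 mm and grips with 3 to 60 N. Pads are 16 mm wide; open, the fingers measure 119 mm over their backs; the gripper's body (75 mm by 177 mm) begins 78 mm behind the grasp point.
Start: joints at [1.186, 0.3, 1.521, -0, 1.321, -0.067], TCP at [171.86, 522.45, 230.446] pointing down, gripper open.
Joint ranges: [-3.03, 3.03], [-0.79, 2.21], [0.23, 2.52], [-1.04, 4.18], [0, 3.07], [-2.55, 2.55]. Speed limits (rad/s): [2.22, 2.22, 2.57, 3.14, 3.14, 3.14].

## Interface

Orientations are given as [roll, pitch, yaw] about the fixed x, y, z axes, in that order (R = Rz(yaw) Ry(pitch) Rx(roll)).
In Python, from cell import manip gives the robot as it stands. The module is installed in compiled form; this text tells all that it offers.
- The arm moves only by the tool step_arm, never from a script. Its argument "series" is one flat list of numbers, 5 for each row, row after row: the shift along the world's x, y, z in mm, then the turn about the world's z in rad, then the closure, from 0 (fully open) to 1 (shut). In form: [dx, dy, dz, spin, jaw, dx, dy, dz, spin, jaw, ...]. A call has 1 to 20 rows; each row shifts and turns the commanded pose from where the row before left it; what a row does not reach is not made up. A row lasts 1/8 s, in which the tool goes at most 62.5 mm and 10.7 degrees, less where a joint would pass 70% of its speed; a pose out of reach is approached as far as the arm can. A call is refused whole if a number of a shift passes 62.5 or a number of a turn 0.188, either way. A call with a gripper value outside its range is refused whole. The fingers move at their own pace and stop on an object; "squeeze" is the grip in N (left out, the last holds). Time passes only in rows, so rows that do not move let the fingers close. It gives the time, the measured TCP pose, the force, the opening and the grip force at its end, in the units of the state.
- manip.read_state(): the state, without advancing time (a new reading comes with each control period).
- manip.camera(name): name is "scene" or "top"; returns (picture, depth): 420x560x3 uint8, blue, green, red; 420x560 float32, mm along the optical axis (not along the pixel's ray), 0 where there is no reading.
- manip.camera_info(name): a dict with "fovy" (degrees; the focal length in pixels is half the picture's height over the tangent of half this angle, whatever the lens; pixels are square), "cx", "cy" (the principal point, pixels), "k1" (the pictures are not rectified: a ray, as slopes to the right and down, at radius r is drawn at 1 + k1 r^2 times it, then the intrinsics apply), "eye" and "orientation" of the camera in the world. Camera axes: x right, y down, z forward; pixel columns grow to the right and rows downward; lengths in mm; the calibration is good to about 2 mm. A picture is of the moment at which its call begins. camera_info takes no time and is no camera call.
- manip.sign_off(): hands the job in; it is judged then, once.
The state is a dict: "clock": time; "joints": joint angles; "qd": joint speeds; "effort": joint torques, N m; "eef_pos": TCP position; "eef_rot": TCP orientation; "wrist_force": force on the tool from outside, world axes, zero at the start; "moment": the same for the moment, N m; "finger_gap": finger opening in mm; "finger_force": force on a finger pad.
Only numpy, scipy, OpenCV 4.12 (cv2) and the standard library are available. Lean on these libraries where they do the work, as an engineer would, in place of code of your own. Each camera call takes 0.05 s, during which the arm holds its last target. There are 200 camera calls.

## Task

Bring the yellow diesel out of the traverser onto the pit road. Take the bottle that stands in the traverser's way and stand it upright on the cork mat, slide the black-gripped traverser right up to the end stop that lines up the yellow diesel's road with the pit road, and slide the red lock knob fully home; then push the diesel along its rails until it stands against the buffer stop, still on the rails. Knock nothing over and leave the other bottle, the green diesel on its road and the other bystanders as they are.

Things in the scene. Friction and masses are not known exactly. Their poses are not given: they have to be found in the camera images.
- pit_stop (a point): Fixed point at rail-top height (38 mm above the table) on the pit road's centre line, under the yellow diesel's middle when it stands against the buffer stop (red buffer faces at y = +79 mm). y runs along the pit road towards the buffers, x across the tracks away from the robot, z up. The pit road runs back to y = -105 mm; its bed is 70 mm wide, top 32 mm above the table
- bay_mid (a point): Middle of the floor of the traverser's bay, 12 mm above the table, on the ply module (300 x 560 mm) that carries all; axes as pit_stop, which is at x = 0, y = +213 mm from here. Wooden battens (top 32 mm above the table) along y at x = -118 and +118 mm (inner faces). The deck slides between them; y = -105 to +105 mm
- keeper_mid (a point): Middle of the fixed aluminium keeper rail (140 mm long in x, 13 mm thick, top 58 mm above the table) behind the headstock, with two open-topped notches into which the lock bolt goes; axes as pit_stop
- signal_top (a point): Top of a thin fixed signal mast, 153 mm above the table, beyond the pit road near the buffer stop; an obstacle
- hut_top (a point): Middle of the roof of a fixed grey relay hut, 30 x 36 mm, 50 mm above the table, in a corner of the module; an obstacle
- deck_mid (a point): The traverser: plywood deck 125 mm (x, across the tracks, the way it slides) x 210 mm (y), top 32 mm above the table, with two roads along y at x = -37.5 and +37.5 mm. This point: its middle at rail-top height (38 mm above the table), axes as pit_stop. At its -y end a metal headstock plate (as wide, top 36 mm above the table, out to y = -187 mm) carries the black grip and the red lock knob
- deck (a joint): Travel of the deck along its x in m: 0 mid-way (start), -0.0375 at the end stop nearest the robot (road at deck x = +37.5 mm in line with the pit road), +0.0375 at the far one (road at -37.5 mm in line). About 2 N of friction; stays where left and carries the vehicles. A bottle on the side it moves towards stops it short: at the stop only 18 mm is left between deck and batten
- grip_mid (a point): Middle of the upright black cylindrical grip on the headstock, 20 mm in diameter, from 50 to 96 mm above the table (on a thinner stem below); at x = +40, y = -150 mm from deck_mid. Push it along x to slide the deck
- bolt (a joint): Travel of the lock bolt in m: 0 drawn, 0.030 fully home. It slides along -y of the deck frame (away from the vehicles), about 1.2 N of friction, and goes home only with the deck at one of its end stops: elsewhere the keeper rail blocks it at about 5 mm
- knob_mid (a point): Middle (71 mm above the table) of the upright red knob on the lock bolt, 16 mm in diameter, 58 to 84 mm above the table, with a thin stem down to the bolt at 45 mm. At x = -35 mm and, drawn, y = -145 mm from deck_mid; it moves 30 mm to -y when the bolt goes home
- yellow_mid (a point): Middle (25 mm above the rail tops, 63 mm above the table) of the yellow streamlined diesel, 158 mm long over its couplers (y), 34 mm wide (x), its roof 88 mm above the table; 0.26 kg. It stands on one of the deck's two roads, nose to +y (the pit road). Its wheels do not turn freely: it slides along the rails with some 2 N when pushed and is guided by them with 2 mm of play
- green_mid (a point): Middle of the green hood diesel, of the same size, on the deck's other road. It stays on the deck and rides along
- white_bottle_mid (a point): Middle (half-way up) of the white plastic bottle with blue cap and label, 32 mm in diameter, 90 mm high (straight up to 66 mm), 0.07 kg, standing on the bay floor on one side of the deck (between deck edge and batten); origin 45 mm above its foot, z up the bottle
- amber_bottle_mid (a point): Middle (half-way up) of the amber bottle with black cap and white label, same size and mass, standing on the other side of the deck; origin 45 mm above its foot. Which bottle is on which side changes. Only the one on the side to which the deck must go is in the way
- mat_mid (a point): Centre of the top (15 mm above the table) of the cork mat, 100 mm (x) x 150 mm (y), 3 mm thick, fixed to the module beside the pit road, on the robot's side
- rubber_mid (a point): Middle of the reddish brown track-cleaning block with a paper band lying on the mat, 72 (x) x 26 (y) x 14 mm. It may lie anywhere along the mat; leave it there and use the free part of the mat
- boxcar_mid (a point): Middle (63 mm above the table) of the maroon boxcar, 138 mm long, 34 mm wide, standing on the siding beyond the pit road; a bystander
- screwdriver: Screwdriver with orange handle, 170 mm long, lying on the table to the left of the module; origin under its middle; a bystander
- mug_mid (a point): Middle of a blue mug, 76 mm in diameter, 90 mm high, on the table to the right of the module; a bystander
- pliers: Pliers with red handles, 130 mm long, lying on the table to the left of the module; a bystander

How it is judged (in metres and radians):
On the way, in this order (a step that is already met when the one before it is completed fails the run):
1. the traverser is at the end stop where the yellow diesel's road is in line with the pit road, the diesel still on the deck (x of yellow_mid in the frame of pit_stop between -0.004 and 0.004 m and (value of joint deck below -0.0345 m or value of joint deck above 0.0345 m) and y of yellow_mid in the frame of pit_stop below -0.185 m), for 0.2 s.
2. the lock knob is fully home, the diesel still on the deck (all of step 1 and value of joint bolt above 0.026 m), for 0.2 s.
3. the yellow diesel stands against the buffer stop (x of yellow_mid in the frame of pit_stop between -0.004 and 0.004 m and y of yellow_mid in the frame of pit_stop above -0.006 m), for 0.2 s.
At the end, for the whole second after the job is handed in: Yellow diesel on the pit rails, nose within 6 mm of the buffers; deck within 3 mm of its stop, bolt within 4 mm of home; the blocking bottle upright and wholly on the mat (5 mm grace), the other upright within 20 mm of its place; green diesel railed, within 30 mm of deck middle (all of step 3 and (value of joint deck below -0.0345 m or value of joint deck above 0.0345 m) and value of joint bolt above 0.026 m and angle between each of yellow_mid, green_mid's own z axis and vertical below 0.06 rad and z of yellow_mid in the frame of pit_stop between 0.021 and 0.029 m and (((x of white_bottle_mid in the frame of mat_mid between -0.039 and 0.039 m and y of white_bottle_mid in the frame of mat_mid between -0.064 and 0.064 m and z of white_bottle_mid in the frame of mat_mid between 0.039 and 0.051 m and angle between white_bottle_mid's own z axis and vertical below 0.12 rad) and (distance of amber_bottle_mid from where it was at the start of the episode below 0.02 m and angle between amber_bottle_mid's own z axis and vertical below 0.12 rad)) or ((x of amber_bottle_mid in the frame of mat_mid between -0.039 and 0.039 m and y of amber_bottle_mid in the frame of mat_mid between -0.064 and 0.064 m and z of amber_bottle_mid in the frame of mat_mid between 0.039 and 0.051 m and angle between amber_bottle_mid's own z axis and vertical below 0.12 rad) and (distance of white_bottle_mid from where it was at the start of the episode below 0.02 m and angle between white_bottle_mid's own z axis and vertical below 0.12 rad))) and y of green_mid in the frame of deck_mid between -0.03 and 0.03 m and z of green_mid in the frame of deck_mid between 0.021 and 0.029 m); the robot touches nothing.
It fails at once if a bottle is knocked over (angle between any of white_bottle_mid, amber_bottle_mid's own z axis and vertical above 0.7 rad).
It fails at once if a diesel, the boxcar or the mug is tipped or derailed (angle between any of boxcar_mid, mug_mid, yellow_mid, green_mid's own z axis and vertical above 0.25 rad).
It fails at once if a bystander (track-cleaning block, boxcar, screwdriver, mug, pliers) is moved more than 25 mm (distance of any of rubber_mid, boxcar_mid, screwdriver, mug_mid, pliers from where it was at the start of the episode above 0.025 m).
It also fails if it takes over 58 s, if anything falls off the work surface, if the arm or the gripper's body presses on something with over 40 N, if the wrist force passes 120 N, or if a joint passes its speed limit or range.

## Working session

There is one attempt and no reset: what is moved stays moved. The work goes in short steps, Python scripts to look and compute and a tool call to move; the robot and the scene stay as the last step left them, time stands still between calls to the robot, and variables do not carry over. Pictures are saved under pics/ and viewed, at most 10 in all, crops included, and the job is handed in when it is done.

Besides the shell and the picture viewer there is one more tool, called after "Emit:" as a command line: name --argument value ..., lists and objects as JSON in quotes. step_arm: Moves the arm, as the interface text tells. Its arguments: {"type":"object","properties":{"series":{"type":"array"},"squeeze":{"type":"number"}},"required":["series"]}

```bash
mkdir -p pics; cat > h.py <<'E'
import numpy as np, cv2
from cell import manip
from scipy.spatial.transform import Rotation as R
def cam(n):
    i=manip.camera_info(n); f=210/np.tan(np.radians(i['fovy'])/2)
    o=np.array(i['orientation'],float)
    M=R.from_euler('xyz',o).as_matrix() if o.size==3 else (o if o.shape==(3,3) else R.from_quat(o).as_matrix())
    return i,f,M,np.array(i['eye'],float)
def ray(n,u,v):
    i,f,M,e=cam(n); K=np.array([[f,0,i['cx']],[0,f,i['cy']],[0,0,1]])
    x,y=(u-i['cx'])/f,(v-i['cy'])/f; r0=np.hypot(x,y); r=r0
    for _ in range(20): r=r0/(1+i['k1']*r*r)
    s=r/r0 if r0>0 else 1
    return e,M@np.array([x*s,y*s,1])
def at(n,u,v,z):   # intersect with plane z
    e,d=ray(n,u,v); return np.round(e+d*(z-e[2])/d[2],1)
def dep(n,u,v,D):
    e,d=ray(n,u,v); return np.round(e+d*D[int(v),int(u)],1)
E
python3 - <<'E'
from h import *
for n in('top','scene'):
    p,d=manip.camera(n); np.save(n+'0.npy',d); cv2.imwrite(f'pics/{n}0.png',p); cv2.imwrite(f'pics/{n}0b.png',cv2.resize(p,(800,600)))
    print(manip.camera_info(n))
print(manip.read_state())
E
```

```text
{'fovy': 44.10265457576375, 'cx': 280.7351729852639, 'cy': 206.92187035367658, 'k1': 0.040846602737990345, 'eye': array([3.15763071e+02, 7.84027116e-01, 1.48200367e+03]), 'orientation': array([-2.97361381, -0.01204062, -1.5803429 ])}
{'fovy': 53.89032452371237, 'cx': 284.22209159998374, 'cy': 207.50390034277697, 'k1': -0.0790049496944219, 'eye': array([ 974.6372748 ,  390.13651843, 1068.25457531]), 'orientation': array([-2.59871093e+00,  1.41288585e-03,  2.35414415e+00])}
{'clock': 0.1, 'joints': array([ 1.18638303e+00,  3.00367706e-01,  1.52150201e+00,  7.12591639e-06,
        1.32068334e+00, -6.65768191e-02]), 'qd': array([ 1.02849553e-03, -8.74131379e-04, -1.73374834e-03, -1.52734021e-03,
        7.35487823e-04,  1.25053080e-05]), 'effort': array([ 1.77925944e-03, -5.32647443e+01, -3.53283334e+01,  7.09837326e-02,
        2.34676333e-02, -2.05218038e-05]), 'eef_pos': array([171.79568757, 522.27066067, 229.97647933]), 'eef_rot': array([-3.14063485e+00, -7.07800377e-05,  2.82375438e+00]), 'wrist_force': array([ 0.34609377, -1.21367319, -0.17231137]), 'moment': array([-0.04339361, -0.02771705, -0.00475175]), 'finger_force': 0.0, 'finger_gap': 94.27470007522071}
```

View pics/top0b.png

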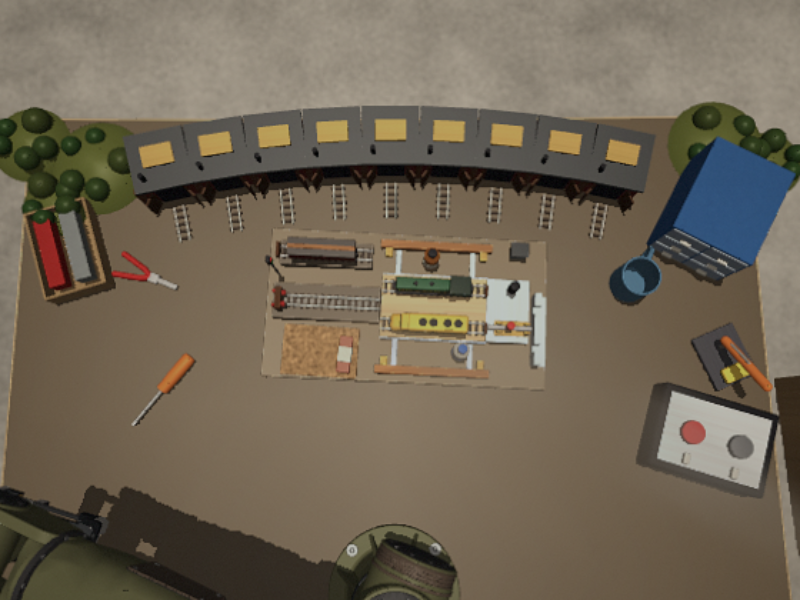

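View pics/scene0b.png

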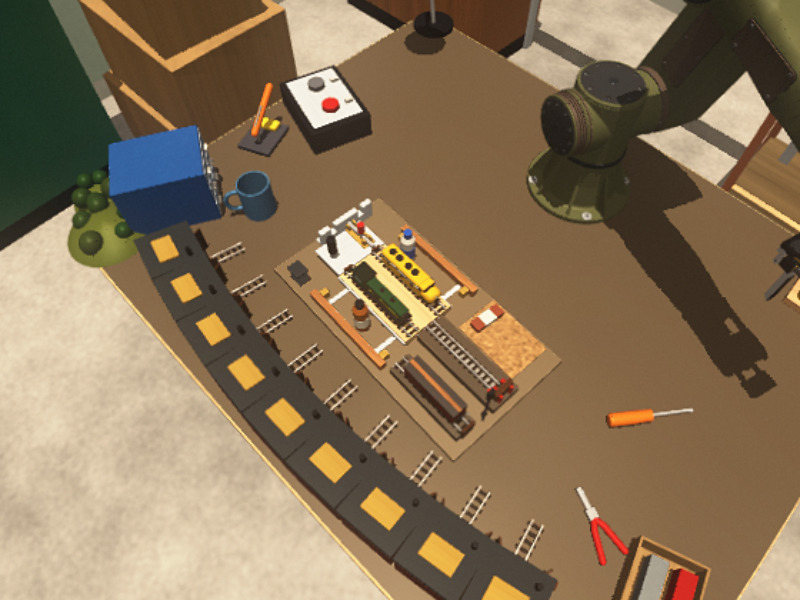

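The yellow diesel is on the near road, so the deck goes to +x and the amber bottle on the far side is in the way. The rubber lies at the right (−y) end of the mat. Next I enlarge the module.

```bash
python3 - <<'E'
from h import *
p=cv2.imread('pics/top0.png'); cv2.imwrite('pics/topc.png',cv2.resize(p[155:275,180:390],(798,456),interpolation=cv2.INTER_CUBIC))
E
```

```text
(no output)
```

View pics/topc.png

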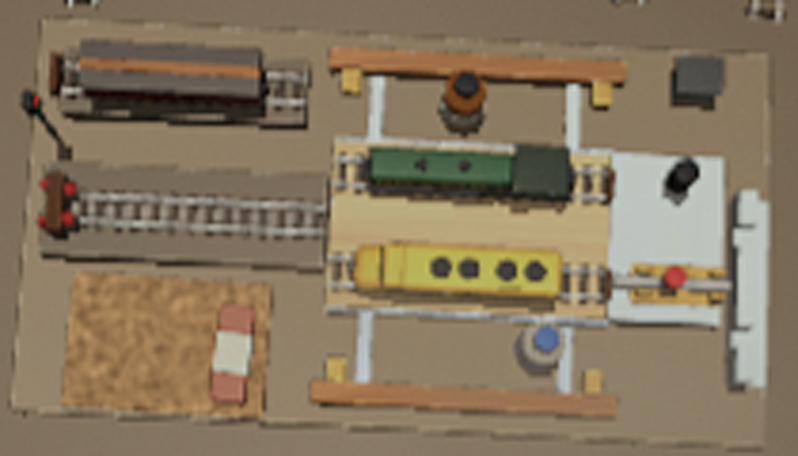

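Crop (3.8×): amber cap (467,83), grip top (684,172), red knob (675,276), yellow nose (358,265) and tail (561,272), mat corners (73,272), (270,285), (265,415) and (62,403), signal top (30,102).

```bash
python3 - <<'E'
from h import *
D=np.load('top0.npy')
P=dict(mTL=(43,18,12),mTR=(768,52,12),mBR=(766,447,12),mBL=(12,408,12),amber=(467,83,102),white=(545,338,102),grip=(684,172,96),knob=(675,276,84),yf=(358,265,75),yr=(561,272,86),mat1=(73,272,15),mat2=(270,285,15),mat3=(265,415,15),mat4=(62,403,15),pitL=(75,208,38),pitR=(325,222,38),rub=(233,353,29),sig=(30,102,153),keepT=(748,190,58),keepB=(748,388,58),buf=(55,203,60),hut=(697,72,50))
for k,(c,r,z) in P.items():
    u=180+(c+.5)/3.8-.5; v=155+(r+.5)/3.8-.5
    print(k,at('top',u,v,z),dep('top',round(u),round(v),D))
E
```

```text
mTL [707.2 240.7  12. ] [ 7.116e+02  2.426e+02 -4.000e-01]
mTR [ 676.8 -314.8   12. ] [ 679.7 -317.3    4.2]
mBR [ 376.1 -300.5   12. ] [ 377.4 -302.6   -1.1]
mBL [409.8 257.8  12. ] [410.2 258.3   5.8]
amber [633.4 -78.3 102. ] [634.4 -79.6 103.3]
white [ 449.5 -130.1  102. ] [ 448.3 -129.8  103. ]
grip [ 568.4 -233.    96. ] [ 569.  -234.8   91.3]
knob [ 495.  -225.9   84. ] [ 496.  -225.5   82.3]
yf [505.9   0.9  75. ] [5.075e+02 5.000e-01 7.100e+01]
yr [ 498.3 -144.2   86. ] [ 499.2 -143.7   83.4]
mat1 [510.5 214.2  15. ] [511.1 213.8  14.7]
mat2 [499.4  66.9  15. ] [498.9  66.2  11.2]
mat3 [402.6  70.6  15. ] [402.4  71.8  11.1]
mat4 [412.9 220.6  15. ] [411.9 220.1  17.2]
pitL [555.2 210.2  38. ] [556.7 211.6  35.2]
pitR [543.3  25.1  38. ] [544.4  25.7  31.9]
rub [447.5  93.5  29. ] [446.1  93.4  29.1]
sig [610.2 225.5 153. ] [611.5 224.3 153.1]
keepT [ 561.6 -285.9   58. ] [ 561.  -285.1   55.4]
keepB [ 416.5 -280.    58. ] [ 419.1 -287.7   11.9]
buf [555.4 221.6  60. ] [554.7 221.1  65. ]
hut [ 652.6 -253.1   50. ] [ 651.6 -253.1   48.8]
```

Emit:
step_arm --series '[31, -40, 0, 0.0174, 0, 31, -40, 0, 0.0174, 0, 31, -40, 0, 0.0174, 0, 31, -40, 0, 0.0174, 0, 31, -40, 0, 0.0174, 0, 31, -40, 0, 0.0174, 0, 31, -40, 0, 0.0174, 0, 31, -40, 0, 0.0174, 0, 31, -40, 0, 0.0174, 0, 31, -40, 0, 0.0174, 0, 31, -40, 0, 0.0174, 0, 31, -40, 0, 0.0174, 0, 31, -40, 0, 0.0174, 0, 31, -40, 0, 0.0174, 0, 28, -41, 0, 0.0174, 0, 0, 0, 0, 0, 0, 0, 0, 0, 0, 0]' --squeeze 10

```text
clock: 2.22
eef_pos: [633.5, -78.1, 230.0]
eef_rot: [3.141, -0.001, 3.085]
wrist_force: [-0.2, 0.4, -0.4]
finger_gap: 93.9
finger_force: 0.0
```

Emit:
step_arm --series '[0, 0, -40, 0, 0, 0, 0, -40, 0, 0, 0, 0, -40, 0, 0, 0, 0, -30, 0, 0, 0, 0, -14, 0, 0, 0, 0, 0, 0, 0.4, 0, 0, 0, 0, 0.6, 0, 0, 0, 0, 0.8, 0, 0, 0, 0, 0.9, 0, 0, 0, 0, 0.9, 0, 0, 0, 0, 0.9]' --squeeze 12

```text
clock: 3.6
eef_pos: [633.9, -78.6, 66.5]
eef_rot: [-3.142, 0.0, 3.085]
wrist_force: [-0.0, 0.1, -0.3]
finger_gap: 37.4
finger_force: 0.0
```

Emit:
step_arm --series '[0, 0, 0, 0, 0.9, 0, 0, 0, 0, 0.9, 0, 0, 0, 0, 0.9]'

```text
clock: 3.98
eef_pos: [633.9, -78.6, 66.4]
eef_rot: [-3.142, -0.0, 3.085]
wrist_force: [-0.2, 0.2, 0.2]
finger_gap: 32.0
finger_force: 12.0
```

Emit:
step_arm --series '[0, 0, 10, 0, 0.9, 0, 0, 25, 0, 0.9, 0, 0, 35, 0, 0.9, 0, 0, 30, 0, 0.9, 0, 0, 15, 0, 0.9, -10, 14, 0, 0, 0.9, -22, 31, 0, 0, 0.9, -29, 41, 0, 0, 0.9, -29, 41, 0, 0, 0.9, -29, 41, 0, 0, 0.9, -29, 41, 0, 0, 0.9, -20, 27, 0, 0, 0.9, -8, 10, 0, 0, 0.9, 0, 0, -20, 0, 0.9, 0, 0, -35, 0, 0.9, 0, 0, -30, 0, 0.9, 0, 0, -15, 0, 0.9, 0, 0, -7, 0, 0.9, 0, 0, 0, 0, 0.9, 0, 0, 0, 0, 0.9]'

```text
clock: 6.48
eef_pos: [458.4, 167.6, 75.3]
eef_rot: [3.141, 0.001, 3.085]
wrist_force: [0.5, -0.5, -0.3]
finger_gap: 31.6
finger_force: 12.0
```

Emit:
step_arm --series '[0, 0, -3, 0, 0.9, 0, 0, -2, 0, 0.9, 0, 0, 0, 0, 0.9]'

```text
clock: 6.85
eef_pos: [457.9, 167.5, 69.4]
eef_rot: [-3.142, 0.0, 3.085]
wrist_force: [0.7, 0.9, -1.0]
finger_gap: 31.5
finger_force: 12.0
```

```bash
python3 - <<'E'
from h import *
for n,s in(('top',np.s_[150:290,170:400]),('scene',np.s_[130:330,180:420])):
    p,d=manip.camera(n); q=p[s]; cv2.imwrite(f'pics/{n}1.png',cv2.resize(q,None,fx=3,fy=3,interpolation=cv2.INTER_CUBIC))
E
```

```text
(no output)
```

View pics/scene1.png

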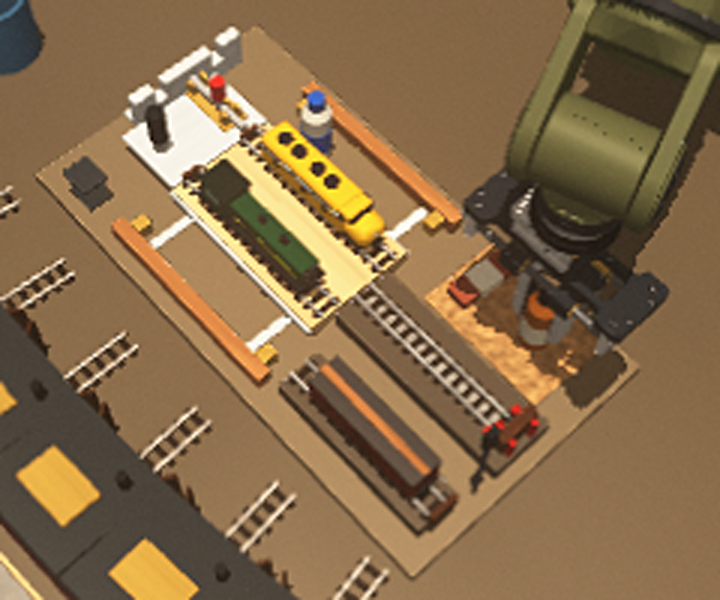

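Amber bottle stands on the mat with the gripper around it; release and go to the grip.

Emit:
step_arm --series '[0, 0, 0, 0, 0.5, 0, 0, 0, 0, 0.2, 0, 0, 0, 0, 0, 0, 0, 0, 0, 0, 0, 0, 20, 0, 0, 0, 0, 40, 0, 0, 0, 0, 40, 0, 0, 4, -22, 11, 0, 0.6, 8, -42, 0, 0, 1, 9, -48, 0, 0, 1, 9, -48, 0, 0, 1, 9, -48, 0, 0, 1, 9, -48, 0, 0, 1, 9, -48, 0, 0, 1, 9, -48, 0, 0, 1, 7, -36, 0, 0, 1, 2, -11, 0, 0, 1, 0, 0, 0, 0, 1, 0, 0, 0, 0, 1]'

```text
clock: 9.32
eef_pos: [532.9, -230.4, 180.5]
eef_rot: [3.141, -0.0, 3.086]
wrist_force: [0.8, 0.6, -0.4]
finger_gap: 0.3
finger_force: 0.0
```

```bash
python3 - <<'E'
from h import *
p,d=manip.camera('scene'); cv2.imwrite('pics/scene2.png',cv2.resize(p[130:330,180:420],None,fx=3,fy=3,interpolation=cv2.INTER_CUBIC))
s=manip.read_state(); print(s['eef_pos'],s['finger_gap'])
E
```

```text
[ 532.91007421 -230.38960515  180.60990375] 0.24244201915368413
```

View pics/scene2.png

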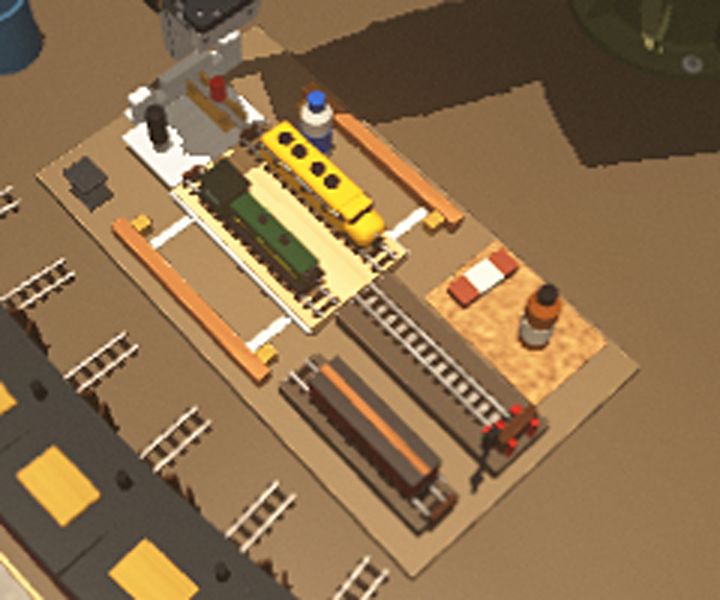

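Amber bottle upright on the mat (540,315), clear of the block. Now push the grip.

Emit:
step_arm --series '[0, 0, -30, 0, 1, 0, 0, -40, 0, 1, 0, 0, -20, 0, 1, 5, 0, 0, 0, 1, 8, 0, 0, 0, 1, 8, 0, 0, 0, 1, 8, -1, 0, 0, 1, 8, -1, 0, 0, 1, 8, 0, 0, 0, 1, 0, 0, 0, 0, 1]'

```text
clock: 10.62
eef_pos: [578.4, -233.5, 90.3]
eef_rot: [-3.142, 0.0, 3.085]
wrist_force: [-0.4, 0.1, 0.4]
finger_gap: 0.5
finger_force: 0.0
```

Emit:
step_arm --series '[3, 0, 0, 0, 1, 3, 0, 0, 0, 1, 3, 0, 0, 0, 1]'

```text
clock: 11.0
eef_pos: [586.8, -233.7, 90.3]
eef_rot: [-3.142, -0.0, 3.085]
wrist_force: [-3.0, -2.1, -0.7]
finger_gap: 0.5
finger_force: 1.1
```

```bash
python3 - <<'E'
from h import *
p,d=manip.camera('scene'); cv2.imwrite('pics/scene3.png',cv2.resize(p[130:330,180:420],None,fx=3,fy=3,interpolation=cv2.INTER_CUBIC))
E
```

```text
(no output)
```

View pics/scene3.png

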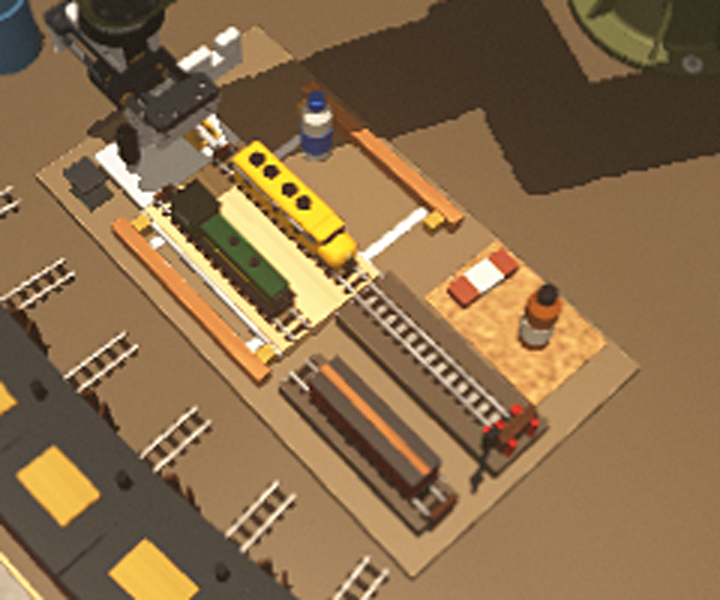

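Deck has nearly lined up (yellow nose at (345,255), pit rails starting at (365,285)). Push on until the stop resists.

Emit:
step_arm --series '[2, 0, 0, 0, 1, 2, 0, 0, 0, 1, 0, 0, 0, 0, 1]'

```text
clock: 11.42
eef_pos: [588.8, -233.6, 90.3]
eef_rot: [3.141, -0.006, 3.084]
wrist_force: [-19.9, -0.3, 9.0]
finger_gap: 0.5
finger_force: 10.4
```

Emit:
step_arm --series '[-4, 0, 0, 0, 1, -5, 0, 0, 0, 1, 0, 0, 25, 0, 1, 0, 0, 25, 0, 1, -16, 14, 0, 0, 1, -17, 14, 0, 0, 1, -16, 13, 0, 0, 1, 0, 0, -25, 0, 1, 0, 0, -25, 0, 1, 0, 0, -3, 0, 1, 0, 0, 0, 0, 1]'

```text
clock: 12.8
eef_pos: [533.2, -192.6, 88.1]
eef_rot: [-3.141, 0.001, 3.085]
wrist_force: [0.1, -0.3, 0.9]
finger_gap: 0.3
finger_force: 0.0
```

```bash
python3 - <<'E'
from h import *
p,d=manip.camera('scene'); cv2.imwrite('pics/scene4.png',cv2.resize(p[120:260,180:350],None,fx=4,fy=4,interpolation=cv2.INTER_CUBIC))
E
```

```text
(no output)
```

View pics/scene4.png

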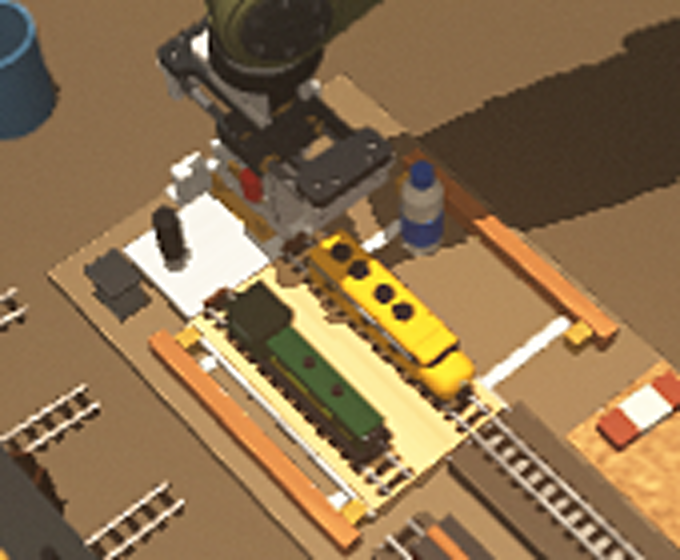

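Fingers stand between knob (250,183) and the diesel's tail. Push the knob in −y.

Emit:
step_arm --series '[0, -8, 0, 0, 1, 0, -8, 0, 0, 1, -1, -8, 0, 0, 1, 0, -8, 0, 0, 1, -1, -6, 0, 0, 1, 0, -3, 0, 0, 1, 0, 0, 0, 0, 1]'

```text
clock: 13.72
eef_pos: [530.8, -233.7, 87.4]
eef_rot: [-3.142, -0.0, 3.085]
wrist_force: [0.3, -0.8, 0.6]
finger_gap: 0.6
finger_force: 0.0
```

Emit:
step_arm --series '[0, -3, 0, 0, 1, 0, -2, 0, 0, 1, 0, 0, 0, 0, 1]'

```text
clock: 14.1
eef_pos: [530.8, -238.4, 87.4]
eef_rot: [3.141, -0.0, 3.085]
wrist_force: [-0.2, 1.5, -0.2]
finger_gap: 0.7
finger_force: 1.0
```

Emit:
step_arm --series '[0, -2, 0, 0, 1, 0, -2, 0, 0, 1, 0, 0, 0, 0, 1]'

```text
clock: 14.48
eef_pos: [530.8, -239.5, 87.3]
eef_rot: [3.136, -0.002, 3.086]
wrist_force: [-2.1, 25.1, 7.7]
finger_gap: 0.5
finger_force: 12.1
```

Bolt is home (hard stop at the expected travel). Now push the diesel from behind.

Emit:
step_arm --series '[0, 10, 0, 0, 1, 1, 25, 0, 0, 1, 1, 25, -7, 0, 1, 0, 10, 0, 0, 1, 1, 10, 0, 0, 1, 1, 15, 0, 0, 1, 1, 15, 0, 0, 1, 1, 15, 0, 0, 1, 0, 0, 0, 0, 1]'

```text
clock: 15.6
eef_pos: [536.9, -116.2, 80.4]
eef_rot: [3.141, -0.0, 3.086]
wrist_force: [0.5, -0.8, -0.1]
finger_gap: 0.2
finger_force: 0.0
```

```bash
python3 - <<'E'
from h import *
p,d=manip.camera('scene'); cv2.imwrite('pics/scene5.png',cv2.resize(p[120:330,180:410],None,fx=2.8,fy=2.8,interpolation=cv2.INTER_CUBIC))
E
```

```text
(no output)
```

View pics/scene5.png

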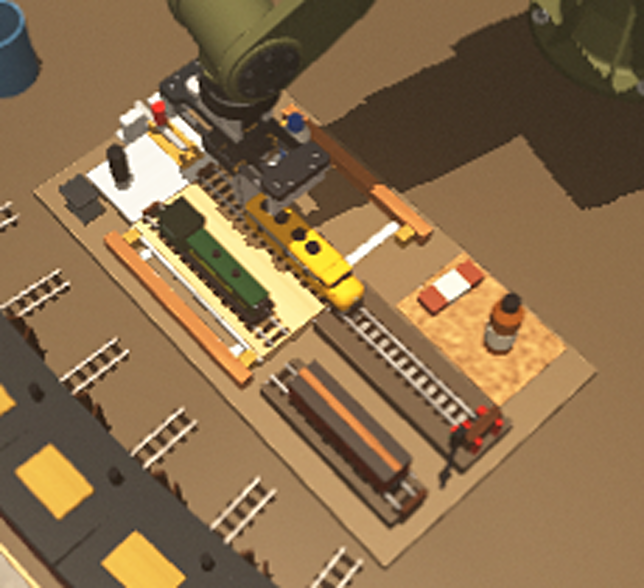

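Knob (158,112) is at the keeper, diesel is moving onto the pit road on its rails. Continue.

Emit:
step_arm --series '[1, 15, 0, 0, 1, 1, 15, 0, 0, 1, 1, 15, 0, 0, 1, 1, 15, 0, 0, 1, 1, 15, 0, 0, 1, 0, 15, 0, 0, 1, 1, 15, 0, 0, 1, 1, 15, 0, 0, 1, 1, 12, 0, 0, 1, 0, 6, 0, 0, 1, 0, 3, 0, 0, 1, 0, 0, 0, 0, 1]'

```text
clock: 17.15
eef_pos: [544.8, 23.6, 80.4]
eef_rot: [3.141, -0.0, 3.085]
wrist_force: [-0.0, 0.8, -0.1]
finger_gap: 0.7
finger_force: 0.0
```

Emit:
step_arm --series '[0, 3, 0, 0, 1, 0, 3, 0, 0, 1, 0, 3, 0, 0, 1, 0, 3, 0, 0, 1]'

```text
clock: 17.65
eef_pos: [544.9, 35.6, 80.5]
eef_rot: [-3.142, 0.0, 3.085]
wrist_force: [0.0, -3.2, 1.7]
finger_gap: 0.4
finger_force: 1.3
```

Emit:
step_arm --series '[0, 2, 0, 0, 1, 0, 2, 0, 0, 1, 0, 2, 0, 0, 1]'

```text
clock: 18.02
eef_pos: [544.9, 41.5, 80.5]
eef_rot: [-3.142, 0.0, 3.085]
wrist_force: [-0.4, -2.1, 1.5]
finger_gap: 0.7
finger_force: 1.3
```

Emit:
step_arm --series '[0, 2, 0, 0, 1, 0, 2, 0, 0, 1, 0, 0, 0, 0, 1]'

```text
clock: 18.4
eef_pos: [544.9, 45.5, 80.4]
eef_rot: [-3.141, 0.0, 3.085]
wrist_force: [0.8, -3.9, -0.6]
finger_gap: 0.3
finger_force: 1.7
```

Emit:
step_arm --series '[0, 2, 0, 0, 1, 0, 2, 0, 0, 1, 0, 0, 0, 0, 1]'

```text
clock: 18.77
eef_pos: [545.2, 46.0, 80.8]
eef_rot: [-3.136, 0.001, 3.084]
wrist_force: [-0.6, -31.9, 5.1]
finger_gap: 0.1
finger_force: 16.4
```

Against the buffers (32 N). Back off, rise and look.

Emit:
step_arm --series '[0, -4, 0, 0, 1, 0, -10, 0, 0, 1, 0, -20, 0, 0, 1, 0, -10, 40, 0, 1, 0, 0, 50, 0, 1, -30, -30, 30, 0, 1, -50, -35, 0, 0, 1, -50, -35, 0, 0, 1, -50, -35, 0, 0, 1, 0, 0, 0, 0, 1, 0, 0, 0, 0, 1]'

```text
clock: 20.15
eef_pos: [365.1, -129.9, 200.7]
eef_rot: [-3.142, 0.001, 3.084]
wrist_force: [0.7, 0.2, -0.5]
finger_gap: 0.5
finger_force: 0.0
```

```bash
python3 - <<'E'
from h import *
p,d=manip.camera('scene'); cv2.imwrite('pics/scene6.png',cv2.resize(p[130:330,180:420],None,fx=3,fy=3,interpolation=cv2.INTER_CUBIC))
E
```

```text
(no output)
```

View pics/scene6.png

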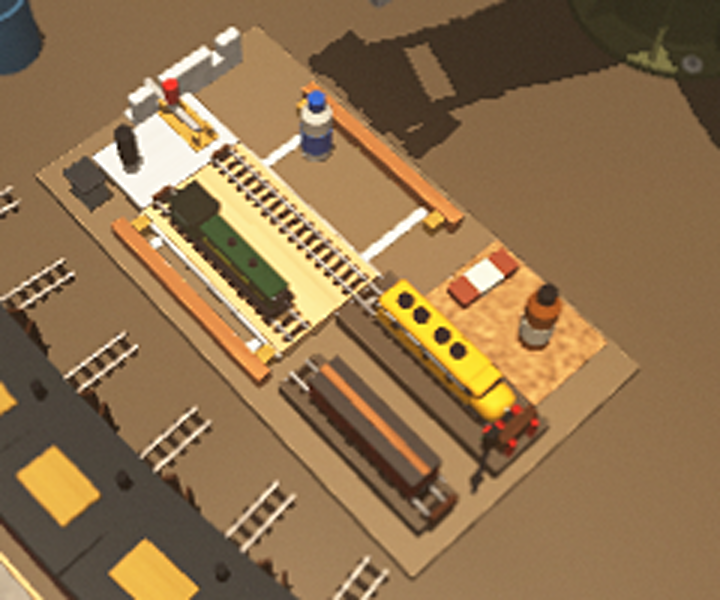

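The diesel stands at the buffers (505,415), the knob is in the keeper notch (170,90), the amber bottle is upright on the mat (540,315), and the other items have not moved.

```bash
python3 -c "
from cell import manip
print(manip.sign_off())"
```

```text
the job is handed in; nothing more can be done
None
```

The job is handed in, with no verdict returned: the last picture shows the yellow diesel at the buffer stop on its rails, the deck at its far stop with the lock knob home, the amber bottle upright on the mat and the bystanders in view where they were (the screwdriver, the pliers and most of the mug lie outside that crop).

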